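# Tip the scoop tray of dried roots into the bench mill

### The job

Slide the cover of the mill's feed hopper fully open, until it comes to its stop, then pick up the scoop tray by its handle and tip all five dried roots from it into the hopper. Put the empty tray back upright on the middle of the drying board and leave the cover fully open. Do not disturb the flask or the jar.

Things in the scene. Friction and masses are not known exactly. Their poses are not given: they have to be found in the camera images.
- board: Plywood drying board fixed on the bench, 200 x 150 x 8 mm. Origin: centre of its underside; x along its length. Its top is 8 mm above the bench.
- tray: Aluminium scoop tray, about 0.26 kg empty, on the drying board. Origin: centre of the underside of its flat floor (150 x 120 mm, 3 mm sheet); x points to its open nose. Side and rear walls 45 mm high; the nose has no wall, only a lip bent up 15 deg. A black handle plate 10 mm thick, 60 mm wide (y), 68 mm long rises from the rear wall's top (x = -75 mm), leaning back 35 deg from vertical.
- tray_grip (a point): Point on the tray's handle plate to pinch (across its 10 mm thickness, fingers pointing down along the plate): (-99, 0, 82) mm from the tray's origin, 23 mm short of the plate's free end. Axes as the tray's.
- tray_lip (a point): Middle of the edge of the tray's pouring lip, at (105, 0, 11) mm in the tray's frame. Axes as the tray's.
- mill: Bench mill, fixed. Origin: on the bench under the centre of its steel feed hopper; x points to the motor behind. Hopper 160 (x) x 150 mm outside, walls 4, rim 160 mm up, 110 mm deep inside, narrowing in x. Dark rails along x at y = +-78 mm (x -80 to 250), 10 mm wide, tops 168 mm up. White motor under them, top 142 mm up. Base plate x -90 to +250, 150 mm wide.
- mouth (a point): Centre of the hopper's mouth (152 x 142 mm clear), at the height of its rim, 160 mm above the bench. Axes as the mill's.
- cover (a joint): Sliding cover plate of the hopper, 158 x 144 x 4 mm aluminium. Value in m: 0 shut; it grows as the cover slides along the mill's +x, away over the motor, to its stop at about 0.155 (fully open). It slides with a few newtons of friction and stays where it is left.
- cover_tab (a point): Centre of the upright black tab on the cover: a plate 12 mm thick (mill's x), 60 mm wide (y), reaching from 166 to 207 mm above the bench; this point is 190 mm up and 50 mm in front (-x) of the cover's centre. Axes as the mill's.
- flask: Glass conical flask standing on the bench, 68 mm wide at the foot, 100 mm tall. Origin: centre of its foot. Leave it alone.
- jar: Amber jar with a cap, 48 mm wide, 85 mm tall, standing on the bench. Origin: centre of its foot. Leave it alone.
- root0: Dried root finger, knobbly and slightly bent, about 65 mm long (its x), 24 mm thick, 25 g, lying in the tray at the start. Origin: at its middle, on its underside (12 mm below its axis).
- root1: Dried root finger, knobbly and slightly bent, about 65 mm long (its x), 24 mm thick, 25 g, lying in the tray at the start. Origin: at its middle, on its underside (12 mm below its axis).
- root2: Dried root finger, knobbly and slightly bent, about 65 mm long (its x), 24 mm thick, 25 g, lying in the tray at the start. Origin: at its middle, on its underside (12 mm below its axis).
- root3: Dried root finger, knobbly and slightly bent, about 65 mm long (its x), 24 mm thick, 25 g, lying in the tray at the start. Origin: at its middle, on its underside (12 mm below its axis).
- root4: Dried root finger, knobbly and slightly bent, about 65 mm long (its x), 24 mm thick, 25 g, lying in the tray at the start. Origin: at its middle, on its underside (12 mm below its axis).
There are look-alikes about, which are no part of the job. Leave any blue, red or yellow look-alike of the root0 alone.

How it is judged:
On the way, in this order (a step that is already met when the one before it is completed fails the run):
1. the hopper's cover is slid fully open to its stop (within 6 mm) (value of joint cover above 0.149 m), for 0.2 s.
2. the tray, tipped by more than 20 degrees over the hopper, has delivered all five roots into it (z of root0 in the frame of mouth between -0.13 and -0.012 m and x of root0 in the frame of mouth between -0.076 and 0.076 m and y of root0 in the frame of mouth between -0.071 and 0.071 m and z of root1 in the frame of mouth between -0.13 and -0.012 m and x of root1 in the frame of mouth between -0.076 and 0.076 m and y of root1 in the frame of mouth between -0.071 and 0.071 m and z of root2 in the frame of mouth between -0.13 and -0.012 m and x of root2 in the frame of mouth between -0.076 and 0.076 m and y of root2 in the frame of mouth between -0.071 and 0.071 m and z of root3 in the frame of mouth between -0.13 and -0.012 m and x of root3 in the frame of mouth between -0.076 and 0.076 m and y of root3 in the frame of mouth between -0.071 and 0.071 m and z of root4 in the frame of mouth between -0.13 and -0.012 m and x of root4 in the frame of mouth between -0.076 and 0.076 m and y of root4 in the frame of mouth between -0.071 and 0.071 m and angle between tray's own z axis and vertical above 0.35 rad and horizontal distance between tray_lip and mouth below 0.12 m), for 0.1 s.
At the end, for the whole second after the job is handed in: all five roots lie inside the hopper below its rim; the tray stands empty, flat on the drying board (tilt under 0.06 rad), its centre within 50 mm of the board's centre, released and at rest; the cover is within 6 mm of its open stop (value of joint cover above 0.149 m and z of root0 in the frame of mouth between -0.13 and -0.012 m and x of root0 in the frame of mouth between -0.076 and 0.076 m and y of root0 in the frame of mouth between -0.071 and 0.071 m and z of root1 in the frame of mouth between -0.13 and -0.012 m and x of root1 in the frame of mouth between -0.076 and 0.076 m and y of root1 in the frame of mouth between -0.071 and 0.071 m and z of root2 in the frame of mouth between -0.13 and -0.012 m and x of root2 in the frame of mouth between -0.076 and 0.076 m and y of root2 in the frame of mouth between -0.071 and 0.071 m and z of root3 in the frame of mouth between -0.13 and -0.012 m and x of root3 in the frame of mouth between -0.076 and 0.076 m and y of root3 in the frame of mouth between -0.071 and 0.071 m and z of root4 in the frame of mouth between -0.13 and -0.012 m and x of root4 in the frame of mouth between -0.076 and 0.076 m and y of root4 in the frame of mouth between -0.071 and 0.071 m and linear speed of tray below 0.02 m/s and angle between tray's own z axis and vertical below 0.06 rad and z of tray in the frame of board between 0.005 and 0.013 m and horizontal distance between tray and board below 0.05 m); the robot touches nothing.
It fails at once if the flask is moved by more than 25 mm or tipped (distance of flask from where it was at the start of the episode above 0.025 m or angle between flask's own z axis and vertical above 0.35 rad).
It fails at once if the jar is moved by more than 25 mm or tipped (distance of jar from where it was at the start of the episode above 0.025 m or angle between jar's own z axis and vertical above 0.35 rad).
It also fails if it takes over 72 s, if anything falls off the work surface, if the arm or the gripper's body presses on something with over 40 N, if the wrist force passes 120 N, or if a joint passes its speed limit or range.

### The arm

A 7-joint arm with a two-finger parallel gripper is mounted at the origin on the work surface. World frame = base frame: x ahead of the robot, y to its left, z up, the work surface at z = 0. Lengths are in m, angles in rad, forces in N, time in s.
With the tool pointing down it reaches from about 0.35 to 0.9 m from the base axis. Payload 8.1 kg.
Tool frame: the origin (TCP) lies at the very end of the fingers, on their centre line; the grasp point (between the pads) lies 19 mm behind it; z points along the fingers, y is the line along which they close (so a half turn about z gives the same grasp; the last joint's range is limited). The gripper opens to 92 mm and grips with 3 to 60 N. Pads are 19 mm wide; open, the fingers measure 130 mm over their backs; the gripper's body (75 mm by 190 mm) begins 47 mm behind the grasp point.
Start: joints at [-1.366, 0.434, 0.025, 1.573, -0.012, 1.134, -0.075], TCP at [0.189, 0.596, 0.227] pointing down, gripper open.
Joint ranges: [-2.62, 2.62], [-0.44, 2.09], [-1.27, 1.32], [0.08, 2.57], [-1.32, 4.46], [0.12, 2], [-2.74, 2.74]. Speed limits (rad/s): [2.22, 2.22, 3.01, 3.01, 3.14, 3.14, 3.14].

### API

Orientations are given as a rotation vector (axis times angle).
In Python, from cell import readout, cams, job gives the robot as it stands.
- The arm moves only by the tool drive_tool, never from a script. Its argument "commands" is a list of rows, each a list of 3 entries, a list of its own where there are three numbers: the turn, a rotation vector about the tool's x, y, z in rad, then the shift along the tool's x, y, z in cm, then the gripper's target within -1 to 1 (fully open at 1, half-way at 0, shut at -1). A call has 1 to 20 rows; each row is the pose to reach, as a shift and turn from the pose commanded when the call began, along the tool's axes at that moment; what a row does not reach only later rows make up. A row lasts 1/12 s, in which the tool goes at most 41.7 mm and 7.16 degrees, less where a joint would pass 70% of its speed; a pose out of reach is approached as far as the arm can. A call with a gripper value outside its range is refused whole. The fingers move at their own pace and stop on an object; "newtons" is the grip in N (left out, the last holds). Time passes only in rows, so rows that repeat a pose let the fingers close. It gives the time, the measured TCP pose, the force, the opening and the grip force at its end, in the units of the state.
- readout.observe(): the state, without advancing time (a new reading comes with each control period).
- cams.get_image(name): name is "scene" or "top"; returns the picture (480x640x3 uint8, blue, green, red); there is no depth.
- cams.camera_info(name): a dict with "camera_matrix" (3x3 intrinsics, pixels), "R" (3x3) and "t" (3): a world point X has camera coordinates R X + t. Camera axes: x right, y down, z forward; pixel columns grow to the right and rows downward; lengths in m; the calibration is good to about 2 mm. A picture is of the moment at which its call begins. camera_info takes no time and is no camera call.
- job.sign_off(): hands the job in; it is judged then, once.
The state is a dict: "clock": time; "joints": joint angles; "dq": joint speeds; "joint_efforts": joint torques, N m; "position": TCP position; "ee_rot": TCP orientation; "force": force on the tool from outside, world axes, zero at the start; "ft_torque": the same for the moment, N m; "width": opening from 0.0 (shut) to 1.0 (fully open); "gripper_force": force on a finger pad.
Only numpy, scipy, OpenCV 4.12 (cv2) and the standard library are available. Lean on these libraries where they do the work, as an engineer would, in place of code of your own. Each camera call takes 0.05 s, during which the arm holds its last target. There are 200 camera calls.

## Working session

There is one attempt and no reset: what is moved stays moved. The work goes in short steps, Python scripts to look and compute and a tool call to move; the robot and the scene stay as the last step left them, time stands still between calls to the robot, and variables do not carry over. Pictures are saved under pics/ and viewed, at most 14 in all, crops included, and the job is handed in when it is done.

Besides the shell and the picture viewer there is one more tool, called after "Emit:" in YAML: its name, and indented under it one key for each argument. drive_tool: Moves the arm, as the interface text tells. Its arguments: {"type":"object","properties":{"commands":{"type":"array"},"newtons":{"type":"number"}},"required":["commands"]}

```bash
mkdir -p pics; ls
python3 - <<'E'
from cell import readout,cams,job
import cv2
o=readout.observe();print(o)
for n in("scene","top"):
    cv2.imwrite(f"pics/{n}0.png",cams.get_image(n));c=cams.camera_info(n);print(n,c)
E
```

```text
pics
{'clock': 0.0, 'joints': array([-1.36560042,  0.43519081,  0.0249657 ,  1.57411434, -0.01158522,
        1.13400954, -0.07511973]), 'dq': array([ 9.95990593e-06,  3.79007200e-04, -1.28760613e-03, -1.20913003e-04,
        9.31544090e-04,  5.39001388e-04, -1.01353949e-03]), 'joint_efforts': array([ 1.68627193e-04, -6.67862606e+01,  9.85602401e-01, -3.14455783e+01,
       -6.03986043e-02,  4.27515793e-02,  1.51411414e-04]), 'position': array([0.18924668, 0.595109  , 0.22595822]), 'ee_rot': array([-4.81683807e-01, -3.10435416e+00,  2.47355332e-03]), 'force': array([-0.07863899, -0.92637132,  0.09710681]), 'ft_torque': array([ 0.06019012,  0.02817006, -0.02404178]), 'gripper_force': 0.0, 'width': 1.0006737499399228}
scene {'camera_matrix': array([[498.10450877,   0.        , 317.83555734],
       [  0.        , 498.10450877, 242.72681807],
       [  0.        ,   0.        ,   1.        ]]), 'R': array([[-0.99231173,  0.12368352, -0.00445178],
       [ 0.11021006,  0.86670371, -0.48649606],
       [-0.05631317, -0.48324638, -0.87367143]]), 't': array([0.53292361, 0.01274101, 0.99135459])}
top {'camera_matrix': array([[492.45228795,   0.        , 319.84517276],
       [  0.        , 492.45228795, 246.75077909],
       [  0.        ,   0.        ,   1.        ]]), 'R': array([[-0.006444  , -0.99986942,  0.0148196 ],
       [-0.99349945,  0.00471716, -0.11373909],
       [ 0.11365434, -0.0154562 , -0.99340012]]), 't': array([-0.00113179,  0.5279912 ,  1.00550675])}
```

View pics/scene0.png

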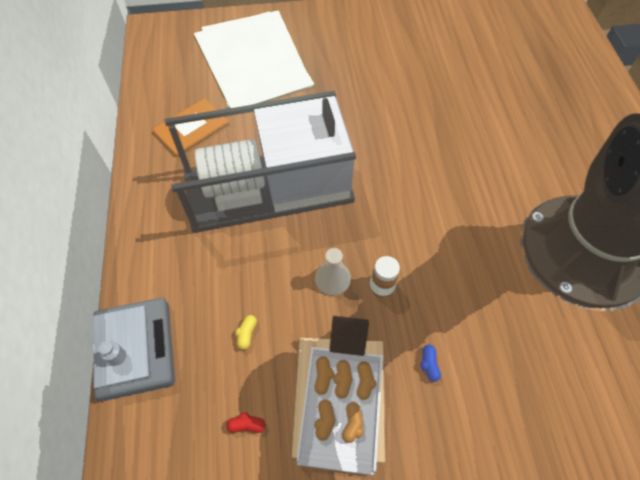

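View pics/top0.png

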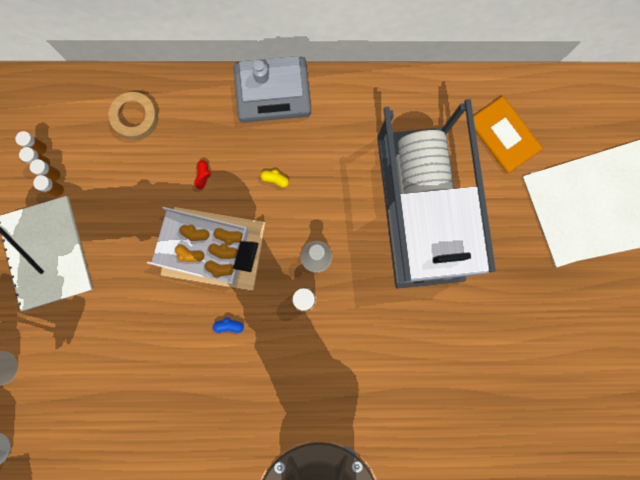

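The scene view shows the mill (cover tab at 329,117), the flask (333,272), the jar (385,275) and the tray (340,410) with its handle (350,335). In the top view, the cover is at (445,232), its tab at (452,257), the tray at (208,245), its handle at (245,256), the flask at (316,255) and the jar at (303,299). The look-alikes are red (202,173), yellow (274,178) and blue (228,326).

```bash
cat > h.py <<'E'
import numpy as np,cv2
from cell import readout,cams,job
from scipy.spatial.transform import Rotation as Ro
C={n:cams.camera_info(n) for n in("scene","top")}
def ray(n,p):
    c=C[n];d=c["R"].T@np.linalg.inv(c["camera_matrix"])@np.array([p[0],p[1],1.]);return -c["R"].T@c["t"],d
def onz(n,p,z):
    o,d=ray(n,p);return o+d*(z-o[2])/d[2]
def tri(ps,pt):
    o1,d1=ray("scene",ps);o2,d2=ray("top",pt);d1/=np.linalg.norm(d1);d2/=np.linalg.norm(d2)
    s=np.linalg.lstsq(np.c_[d1,-d2],o2-o1,rcond=None)[0];a=o1+d1*s[0];b=o2+d2*s[1];return (a+b)/2,np.linalg.norm(a-b)
def proj(n,X):
    c=C[n];q=c["camera_matrix"]@(c["R"]@np.array(X)+c["t"]);return q[:2]/q[2]
def blob(img,roi,f):
    x0,y0,x1,y1=roi;m=np.zeros(img.shape[:2],np.uint8);m[y0:y1,x0:x1]=f(img[y0:y1,x0:x1].astype(int)).astype(np.uint8)*255
    cs=cv2.findContours(m,cv2.RETR_EXTERNAL,cv2.CHAIN_APPROX_NONE)[0];c=max(cs,key=cv2.contourArea)
    return c,cv2.minAreaRect(c)
dark=lambda i:i.max(2)<50
white=lambda i:i.min(2)>185
wood=lambda i:(i[...,2]>170)&(i[...,1]>125)&(i[...,2]-i[...,0]>45)
E
python3 - <<'E'
from h import *
T=cv2.imread("pics/top0.png");S=cv2.imread("pics/scene0.png")
for nm,img,roi,f in [("cover","t",(395,170,495,285),white),("tab","t",(420,240,480,275),dark),("tab","s",(315,95,342,140),dark),("handle","t",(225,230,265,280),dark),("handle","s",(322,310,375,362),dark)]:
    I=T if img=="t" else S
    c,r=blob(I,roi,f);b=cv2.boxPoints(r);n="top" if img=="t" else "scene"
    print(nm,n,cv2.contourArea(c),np.round(r[0]),np.round(r[1]),r[2])
    for p in b: print("   ",p.round(1),[onz(n,p,z).round(4)[:2].tolist() for z in (.166,.207,.105)])
c=np.vstack([cv2.resize(T[190:310,130:350],None,fx=3.6,fy=3.6)[:430]])
cv2.imwrite("pics/cropT.png",c)
E
```

```text
cover top 6443.0 [444. 232.] [87. 78.] 82.87498474121094
    [400.1 194.1] [[0.6099, -0.1514], [0.6007, -0.1439], [0.6235, -0.1625]]
    [477.2 184.5] [[0.6277, -0.2956], [0.6177, -0.2815], [0.6425, -0.3166]]
    [488.  270.9] [[0.4667, -0.3085], [0.4641, -0.2938], [0.4705, -0.3304]]
    [410.9 280.5] [[0.4499, -0.167], [0.4481, -0.1588], [0.4527, -0.1792]]
tab top 169.5 [451. 257.] [ 6. 36.] 83.6598129272461
    [432.6 256.6] [[0.4933, -0.208], [0.4895, -0.1979], [0.499, -0.223]]
    [468.8 252.6] [[0.5004, -0.2748], [0.4963, -0.2616], [0.5066, -0.2943]]
    [469.5 258.4] [[0.4897, -0.2755], [0.4861, -0.2623], [0.4951, -0.2951]]
    [433.3 262.4] [[0.4827, -0.2088], [0.4794, -0.1987], [0.4876, -0.2239]]Traceback (most recent call last):
  File "<stdin>", line 5, in <module>
  File "h.py", line 16, in blob
    cs=cv2.findContours(m,cv2.RETR_EXTERNAL,cv2.CHAIN_APPROX_NONE)[0];c=max(cs,key=cv2.contourArea)
                                                                        ~~~^^^^^^^^^^^^^^^^^^^^^^^^
ValueError: max() iterable argument is empty
```

```bash
sed -i 's/max(2)<50/max(2)<70/' h.py
python3 - <<'E'
from h import *
T=cv2.imread("pics/top0.png");S=cv2.imread("pics/scene0.png")
jar=lambda i:(i.min(2)>200)
lg=lambda i:(abs(i[...,2]-i[...,0])<40)&(i.min(2)>110)
for nm,img,roi,f,zs in [("tab","t",(425,244,475,272),dark,(.166,.207)),("tab","s",(315,95,342,140),dark,(.166,.207)),("handle","t",(230,235,262,275),dark,(.053,.109)),("handle","s",(325,312,373,358),dark,(.053,.109)),("board+tray","t",(145,200,270,300),lambda i:wood(i)|lg(i),(.008,)),("tray","t",(145,200,240,300),lg,(.011,.053)),("tray","s",(290,345,395,478),lg,(.011,.053)),("jar","t",(290,285,320,315),white,(.085,)),("jar","s",(370,255,402,282),white,(.085,)),("flask","t",(295,240,335,275),lg,(0,.1))]:
    I=T if img=="t" else S
    try: c,r=blob(I,roi,f)
    except Exception: print(nm,img,"none");continue
    n="top" if img=="t" else "scene"; b=cv2.boxPoints(r)
    print(nm,n,cv2.contourArea(c),np.round(r[0],1),np.round(r[1]),round(r[2],1))
    for p in b: print("   ",p.round(1),[onz(n,p,z).round(4)[:2].tolist() for z in zs])
a=cv2.resize(T[195:305,140:340],None,fx=3,fy=3);b=cv2.resize(S[305:480,280:400],None,fx=3,fy=3)
o=np.zeros((600,800,3),np.uint8);o[:a.shape[0],:440]=a[:,:440];o[:b.shape[0],440:]=b
cv2.imwrite("pics/cropT.png",o)
E
```

```text
tab top 193.5 [451.  257.5] [ 7. 37.] 84.3
    [432.5 256. ] [[0.4943, -0.2078], [0.4905, -0.1977]]
    [468.9 252.4] [[0.5007, -0.275], [0.4966, -0.2618]]
    [469.6 258.9] [[0.4887, -0.2757], [0.4851, -0.2625]]
    [433.2 262.6] [[0.4824, -0.2086], [0.4791, -0.1985]]
tab s none
handle top 488.0 [245.2 255.7] [18. 31.] 14.9
    [232.5 268.1] [[0.4824, 0.1749], [0.4784, 0.1658]]
    [240.3 238.6] [[0.5431, 0.1596], [0.5357, 0.1514]]
    [257.9 243.2] [[0.5332, 0.1234], [0.5264, 0.1172]]
    [250.1 272.8] [[0.4727, 0.1389], [0.4692, 0.1319]]
handle scene 1119.5 [348.8 335.4] [35. 35.] 6.7
    [329.4 350.8] [[0.5368, 0.1568], [0.5399, 0.1735]]
    [333.5 315.9] [[0.5213, 0.0961], [0.5255, 0.1169]]
    [368.2 320. ] [[0.4625, 0.1111], [0.4707, 0.1309]]
    [364.1 354.8] [[0.48, 0.171], [0.487, 0.1867]]
board+tray top 4615.5 [204.9 247.5] [112.  70.] 9.0
    [144.2 273.4] [[0.4753, 0.369]]
    [155.1 204.2] [[0.6246, 0.3506]]
    [265.5 221.7] [[0.5855, 0.1124]]
    [254.6 290.8] [[0.437, 0.1346]]
tray top 3491.0 [197.4 245.1] [90. 59.] 13.9
    [146.8 263. ] [[0.4973, 0.3633], [0.4938, 
[... 366 characters left out ...]
[0.4385, 0.1772]]
    [375.1 475.1] [[0.49, 0.3513], [0.4945, 0.3538]]
jar top 325.0 [303. 299.] [20. 20.] 90.0
    [293. 289.] [[0.4382, 0.0502]]
    [313. 289.] [[0.4379, 0.0108]]
    [313. 309.] [[0.3988, 0.011]]
    [293. 309.] [[0.3991, 0.0502]]
jar scene 369.5 [386.5 267. ] [20. 23.] 90.0
    [375. 257.] [[0.4347, 0.0071]]
    [398. 257.] [[0.394, 0.0123]]
    [398. 277.] [[0.4019, 0.051]]
    [375. 277.] [[0.4418, 0.0459]]
flask top 529.0 [316.9 259. ] [25. 27.] 36.0
    [298.6 262.6] [[0.4972, 0.0414], [0.489, 0.0386]]
    [314.8 240.5] [[0.5452, 0.0064], [0.5325, 0.0069]]
    [335.2 255.3] [[0.5126, -0.0376], [0.5029, -0.033]]
    [319.1 277.5] [[0.4649, -0.0025], [0.4597, -0.0011]]
```

View pics/cropT.png

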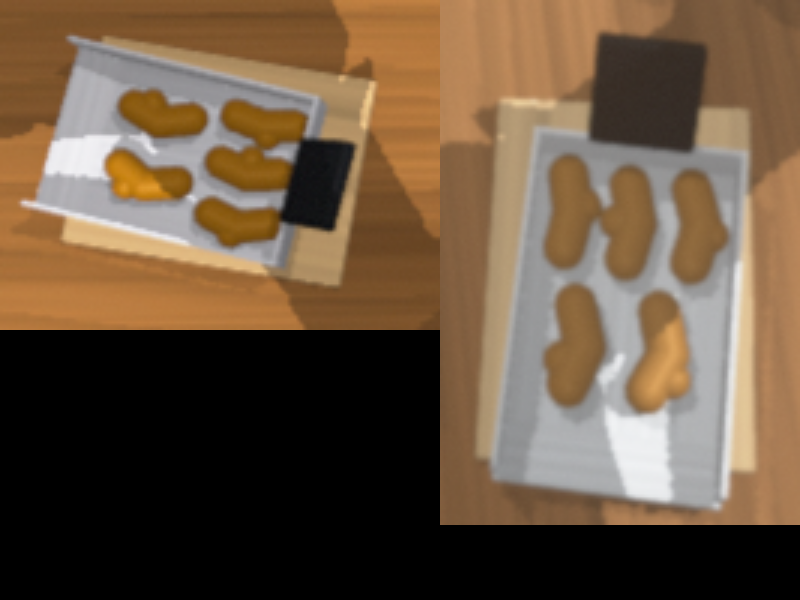

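Board, tray and handle agree with the given sizes: tray yaw is about 76° and the handle end falls where the description predicts. The crop shows five brown roots in the tray; the red, yellow and blue ones outside it are decoys. The cover has to be pushed first.

The flask and jar stand close behind the handle, so I will later drag the tray about 28 mm away from them before the tilted grasp.

```bash
cat >> h.py <<'E'
def frame(az,lean=0,leanaz=None):
    """tool down; tool y at azimuth az (deg); then tool tilted so that its back leans by lean toward leanaz"""
    a=np.radians(az);y=np.array([np.cos(a),np.sin(a),0]);z=np.array([0,0,-1.]);R=np.c_[np.cross(y,z),y,z]
    if lean:
        l=np.radians(leanaz);ax=np.cross([0,0,1.],[np.cos(l),np.sin(l),0]);R=Ro.from_rotvec(ax*np.radians(lean)).as_matrix()@R
    return R
def rel(*targets):
    s=readout.observe();R0=Ro.from_rotvec(s["ee_rot"]).as_matrix();p0=s["position"]
    print("t",round(s["clock"],2),"p",p0.round(4),"w",round(s["width"],3),"F",s["force"].round(1),"q",s["joints"].round(2))
    for p,R in targets:
        print([np.round(Ro.from_matrix(R0.T@R).as_rotvec(),3).tolist(),np.round(R0.T@(np.array(p)-p0)*100,2).tolist()])
E
python3 - <<'E'
from h import *
for b in [[(174.7,207.7),(265,221.7),(253.3,290),(160.7,275)]]:
    q=np.array([onz("top",p,.008) for p in b]);print(q.round(4),q.mean(0))
rel(([.42,.15,.30],frame(0)),([.42,-.1,.30],frame(-60)))
E
```

```text
[[0.6168 0.3083 0.008 ]
 [0.5855 0.1135 0.008 ]
 [0.4388 0.1374 0.008 ]
 [0.4717 0.334  0.008 ]] [0.52819852 0.22333306 0.008     ]
t 0.1 p [0.1893 0.5952 0.226 ] w 1.0 F [ 0.9 -0.7 -0.3] q [-1.37  0.44  0.02  1.57 -0.01  1.13 -0.08]
[[-0.001, 0.001, 1.263], [-35.48, -35.44, -7.34]]
[[-0.001, 0.002, 2.31], [-43.06, -59.27, -7.31]]
```

Emit:
drive_tool:
  commands:
    - [[0,0,0.4],[-12,-11,-7.3],-1]
    - [[0,0,0.4],[-12,-11,-7.3],-1]
    - [[0,0,0.4],[-12,-11,-7.3],-1]
    - [[0,0,0.4],[-12,-11,-7.3],-1]
    - [[0,0,1.26],[-35.5,-35.4,-7.3],-1]
    - [[0,0,1.26],[-35.5,-35.4,-7.3],-1]
    - [[0,0,1.26],[-35.5,-35.4,-7.3],-1]
    - [[0,0,1.26],[-35.5,-35.4,-7.3],-1]
    - [[0,0,1.26],[-35.5,-35.4,-7.3],-1]
    - [[0,0,1.26],[-35.5,-35.4,-7.3],-1]
    - [[0,0,1.26],[-35.5,-35.4,-7.3],-1]
    - [[0,0,1.26],[-35.5,-35.4,-7.3],-1]
    - [[0,0,2.31],[-43,-59.3,-7.3],-1]
    - [[0,0,2.31],[-43,-59.3,-7.3],-1]
    - [[0,0,2.31],[-43,-59.3,-7.3],-1]
    - [[0,0,2.31],[-43,-59.3,-7.3],-1]
    - [[0,0,2.31],[-43,-59.3,-7.3],-1]
    - [[0,0,2.31],[-43,-59.3,-7.3],-1]
    - [[0,0,2.31],[-43,-59.3,-7.3],-1]
    - [[0,0,2.31],[-43,-59.3,-7.3],-1]
  newtons: 20

```text
clock: 1.77
position: [0.4187, -0.1044, 0.2999]
ee_rot: [3.018, 0.869, 0.0]
force: [-0.2, 1.0, -0.0]
width: 0.006
gripper_force: 0.0
```

Run:
```python
from h import *
R=frame(-84.4)
rel(([.44,-.235,.30],R),([.44,-.235,.184],R))
```

```text
t 1.77 p [ 0.4187 -0.1044  0.2999] w 0.006 F [-0.2  1.  -0. ] q [-0.63  0.02  0.79  1.94 -0.01  1.19 -0.85]
[[0.001, -0.0, 0.463], [-5.14, 12.2, -0.0]]
[[0.001, -0.0, 0.463], [-5.14, 12.19, 11.6]]
```

Emit:
drive_tool:
  commands:
    - [[0,0,0.463],[-5.1,12.2,0],-1]
    - [[0,0,0.463],[-5.1,12.2,0],-1]
    - [[0,0,0.463],[-5.1,12.2,0],-1]
    - [[0,0,0.463],[-5.1,12.2,0],-1]
    - [[0,0,0.463],[-5.1,12.2,4],-1]
    - [[0,0,0.463],[-5.1,12.2,8],-1]
    - [[0,0,0.463],[-5.1,12.2,11.6],-1]
    - [[0,0,0.463],[-5.1,12.2,11.6],-1]
    - [[0,0,0.463],[-5.1,12.2,11.6],-1]

```text
clock: 2.52
position: [0.4416, -0.2297, 0.1831]
ee_rot: [-3.136, -0.172, 0.006]
force: [0.5, 0.0, 0.6]
width: 0.005
gripper_force: 0.0
```

Run:
```python
from h import *
R=frame(-84.4)
u=np.array([np.cos(.097),np.sin(.097)])
b=np.array([.44,-.235])
rel(*[([*(b+u*d),.184],R) for d in (.1,.18,.2)])
```

```text
t 2.52 p [ 0.4416 -0.2297  0.1831] w 0.005 F [0.5 0.  0.6] q [-0.3   0.36  0.89  1.98 -0.34  0.96 -0.71]
[[-0.001, 0.004, 0.012], [9.78, 0.63, -0.13]]
[[-0.001, 0.004, 0.012], [17.78, 0.74, -0.16]]
[[-0.001, 0.004, 0.012], [19.78, 0.76, -0.17]]
```

Emit:
drive_tool:
  commands:
    - [[0,0,0.01],[2,0.3,0],-1]
    - [[0,0,0.01],[3.5,0.5,0],-1]
    - [[0,0,0.01],[5,0.6,0],-1]
    - [[0,0,0.01],[6.5,0.6,0],-1]
    - [[0,0,0.01],[8,0.6,0],-1]
    - [[0,0,0.01],[9.5,0.6,0],-1]
    - [[0,0,0.01],[11,0.6,0],-1]
    - [[0,0,0.01],[12.5,0.6,0],-1]
    - [[0,0,0.01],[14,0.7,0],-1]
    - [[0,0,0.01],[15,0.7,0],-1]
    - [[0,0,0.01],[16,0.7,0],-1]
    - [[0,0,0.01],[17,0.7,0],-1]
    - [[0,0,0.01],[17.5,0.7,0],-1]
    - [[0,0,0.01],[17.5,0.7,0],-1]

```text
clock: 3.68
position: [0.619, -0.2173, 0.1842]
ee_rot: [3.137, 0.16, 0.002]
force: [-1.2, 0.0, -0.7]
width: 0.003
gripper_force: 0.0
```

Run:
```python
from h import *
R=frame(-84.4)
u=np.array([np.cos(.097),np.sin(.097)])
b=np.array([.44,-.235])
rel(*[([*(b+u*d),.184],R) for d in (.18,.19)])
```

```text
t 3.68 p [ 0.619  -0.2173  0.1842] w 0.003 F [-1.2  0.  -0.7] q [-0.24  0.62  0.8   1.59 -0.48  1.14 -0.79]
[[0.001, -0.001, 0.004], [0.01, 0.03, 0.02]]
[[0.001, -0.001, 0.004], [1.01, 0.04, 0.02]]
```

Creep on in 2 mm steps, watching the force.

Emit:
drive_tool:
  commands:
    - [[0,0,0],[0.3,0,0],-1]
    - [[0,0,0],[0.6,0,0],-1]
    - [[0,0,0],[0.8,0,0],-1]
    - [[0,0,0],[0.8,0,0],-1]

```text
clock: 4.02
position: [0.6231, -0.2172, 0.1837]
ee_rot: [-3.136, -0.156, 0.007]
force: [-10.1, 1.1, 6.9]
width: 0.009
gripper_force: 5.1
```

Run:
```python
from h import *
T=cams.get_image("top");cv2.imwrite("pics/top1.png",T)
rel()
```

```text
t 4.07 p [ 0.6231 -0.2172  0.1837] w 0.001 F [-10.6   1.5   6.2] q [-0.23  0.63  0.8   1.57 -0.48  1.15 -0.8 ]
```

View pics/top1.png

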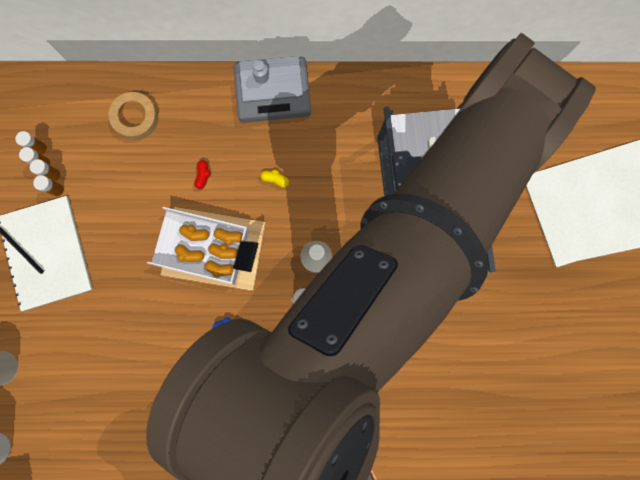

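Emit:
drive_tool:
  commands:
    - [[0,0,0],[0.3,0,0],-1]
    - [[0,0,0],[0.5,0,0],-1]
    - [[0,0,0],[0.5,0,0],-1]
    - [[0,0,0],[0.5,0,0],-1]

```text
clock: 4.4
position: [0.6231, -0.2171, 0.1837]
ee_rot: [-3.134, -0.151, 0.019]
force: [-30.4, 4.4, 19.4]
width: 0.006
gripper_force: 14.8
```

The position held while the force rose to 30 N, so the cover is at its stop.

Emit:
drive_tool:
  commands:
    - [[0,0,0],[-2,0,0],-1]
    - [[0,0,0],[-4,0,0],-1]
    - [[0,0,0],[-5,0,0],-1]
    - [[0,0,0],[-5,0,-4],-1]
    - [[0,0,0],[-5,0,-8],-1]
    - [[0,0,0],[-5,0,-12],-1]
    - [[0,0,0],[-5,0,-12],-1]
    - [[0,0,0],[-5,0,-12],-1]

```text
clock: 5.07
position: [0.5821, -0.222, 0.3064]
ee_rot: [3.136, 0.158, 0.008]
force: [-0.7, 0.3, 0.4]
width: 0.004
gripper_force: 0.0
```

Run:
```python
from h import *
R=frame(-14)
rel(([.502,.136,.30],R),([.502,.136,.18],R),([.502,.136,.073],R))
```

```text
t 5.07 p [ 0.5821 -0.222   0.3064] w 0.004 F [-0.7  0.3  0.4] q [-0.29  0.47  0.88  1.51 -0.37  1.33 -0.84]
[[0.005, -0.004, -1.226], [-4.37, -36.43, 0.56]]
[[0.005, -0.004, -1.226], [-4.43, -36.45, 12.56]]
[[0.005, -0.004, -1.226], [-4.49, -36.46, 23.26]]
```

Emit:
drive_tool:
  commands:
    - [[0,0,-1.226],[-4.4,-36.4,0.6],1]
    - [[0,0,-1.226],[-4.4,-36.4,0.6],1]
    - [[0,0,-1.226],[-4.4,-36.4,0.6],1]
    - [[0,0,-1.226],[-4.4,-36.4,0.6],1]
    - [[0,0,-1.226],[-4.4,-36.4,0.6],1]
    - [[0,0,-1.226],[-4.4,-36.4,0.6],1]
    - [[0,0,-1.226],[-4.4,-36.4,0.6],1]
    - [[0,0,-1.226],[-4.4,-36.4,0.6],1]
    - [[0,0,-1.226],[-4.4,-36.4,0.6],1]
    - [[0,0,-1.226],[-4.4,-36.4,0.6],1]
    - [[0,0,-1.226],[-4.4,-36.4,0.6],1]
    - [[0,0,-1.226],[-4.4,-36.4,0.6],1]
    - [[0,0,-1.226],[-4.4,-36.4,4],1]
    - [[0,0,-1.226],[-4.4,-36.4,8],1]
    - [[0,0,-1.226],[-4.4,-36.4,12.5],1]
    - [[0,0,-1.226],[-4.4,-36.4,12.5],1]

```text
clock: 6.4
position: [0.4964, 0.1338, 0.1728]
ee_rot: [-2.479, -1.926, 0.016]
force: [-1.4, -0.2, -0.4]
width: 0.999
gripper_force: 0.0
```

Run:
```python
from h import *
R=frame(-14)
S=cams.get_image("scene");T=cams.get_image("top")
for n,I,roi in (("cover top",T,(370,80,495,240)),): 
    c,r=blob(I,roi,white);print(n,[onz("top",p,.166)[:2].round(3).tolist() for p in cv2.boxPoints(r)])
a=cv2.resize(S[60:480,150:450],None,fx=1.4,fy=1.4)[:600];b=T[80:320,130:520]
o=np.zeros((600,800,3),np.uint8);o[:a.shape[0],:420]=a[:600];o[:240,420:800]=b[:,:380];cv2.imwrite("pics/v2.png",o)
rel(([.502,.136,.073],R))
```

```text
cover top [[0.762, -0.137], [0.78, -0.281], [0.62, -0.293], [0.602, -0.152]]
t 6.5 p [0.4997 0.1348 0.1781] w 1.004 F [ 0.5 -0.1  0.4] q [-0.78  0.33  0.53  1.93 -0.2   0.94 -0.4 ]
[[-0.003, 0.003, -0.004], [0.21, 0.22, 10.51]]
```

View pics/v2.png

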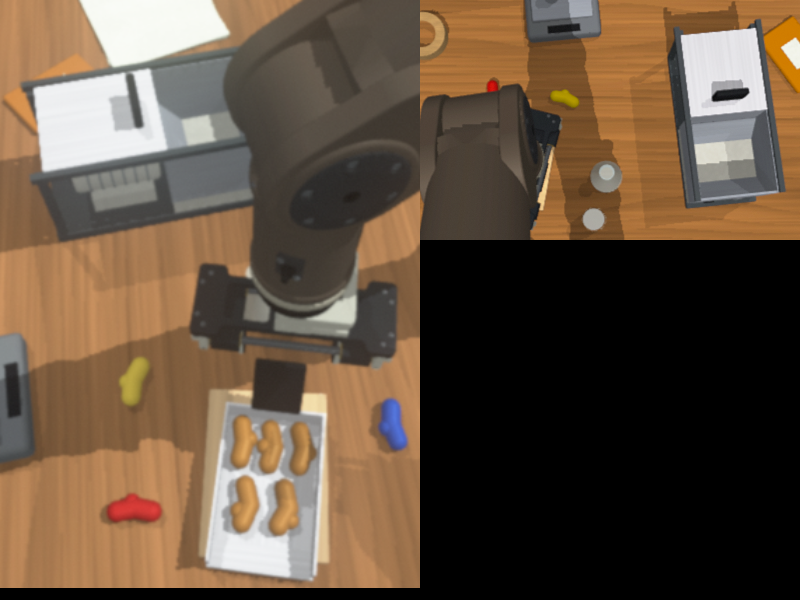

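Cover is open 153 mm as seen, and the hopper mouth is visible. The gripper is centred over the handle (scene crop 280,385). Descend, close across the handle's width and drag the tray 28 mm towards its nose.

Emit:
drive_tool:
  commands:
    - [[0,0,0],[0.2,0.2,3],1]
    - [[0,0,0],[0.2,0.2,6],1]
    - [[0,0,0],[0.2,0.2,8.5],1]
    - [[0,0,0],[0.2,0.2,10.5],1]
    - [[0,0,0],[0.2,0.2,10.5],1]
    - [[0,0,0],[0.2,0.2,10.5],-1]
    - [[0,0,0],[0.2,0.2,10.5],-1]
    - [[0,0,0],[0.2,0.2,10.5],-1]
    - [[0,0,0],[0.2,0.2,10.5],-1]
    - [[0,0,0],[0.2,0.2,10.5],-1]
    - [[0,0,0],[0.2,0.2,10.5],-1]
    - [[0,0,0],[0.2,0.2,10.5],-1]
    - [[0,0,0],[0.2,0.2,10.5],-1]
  newtons: 10

```text
clock: 7.58
position: [0.5032, 0.1382, 0.0746]
ee_rot: [-2.475, -1.934, -0.002]
force: [-2.0, 0.2, 8.4]
width: 0.656
gripper_force: 10.0
```

Run:
```python
from h import *
s=readout.observe();R=Ro.from_rotvec(s["ee_rot"]).as_matrix()
rel((s["position"]+np.array([.242,.97,0])*.028,R))
```

```text
t 7.58 p [0.5032 0.1382 0.0746] w 0.656 F [-2.   0.2  8.4] q [-0.7   0.48  0.45  2.02 -0.32  0.71 -0.29]
[[0.0, 0.0, 0.0], [2.8, 0.0, 0.0]]
```

Emit:
drive_tool:
  commands:
    - [[0,0,0],[0.3,0,-0.1],-1]
    - [[0,0,0],[0.7,0,-0.1],-1]
    - [[0,0,0],[1.2,0,-0.1],-1]
    - [[0,0,0],[1.7,0,-0.1],-1]
    - [[0,0,0],[2.2,0,-0.1],-1]
    - [[0,0,0],[2.6,0,-0.1],-1]
    - [[0,0,0],[2.8,0,-0.1],-1]
    - [[0,0,0],[2.8,0,-0.1],-1]

```text
clock: 8.25
position: [0.5098, 0.166, 0.0747]
ee_rot: [-2.474, -1.936, -0.001]
force: [0.4, 1.4, -1.2]
width: 0.654
gripper_force: 10.0
```

Emit:
drive_tool:
  commands:
    - [[0,0,0],[0,0,0],1]
    - [[0,0,0],[0,0,0],1]
    - [[0,0,0],[0,0,0],1]
    - [[0,0,0],[0,0,0],1]
    - [[0,0,0],[0,0,0],1]
    - [[0,0,0],[0,0,-4],1]
    - [[0,0,0],[0,0,-8],1]
    - [[0,0,0],[0,0,-12],1]
    - [[0,0,0],[0,0,-15],1]
    - [[0,0,0],[-10,0,-15],1]
    - [[0,0,0],[-12,0,-15],1]
    - [[0,0,0],[-16,0,-15],1]
    - [[0,0,0],[-16,0,-15],1]
    - [[0,0,0],[-16,0,-15],1]

```text
clock: 9.42
position: [0.4688, 0.0025, 0.2252]
ee_rot: [2.484, 1.923, -0.001]
force: [0.9, -0.2, 0.2]
width: 1.001
gripper_force: 0.0
```

```bash
cat > m.py <<'E'
from h import *
import sys
T=cams.get_image("top");S=cams.get_image("scene")
for n,I,roi in (("top",T,(205,215,262,285)),("scene",S,(318,318,378,385))):
    c,r=blob(I,roi,dark);b=cv2.boxPoints(r);print(n,cv2.contourArea(c),r,[(p.round(0).tolist(),onz(n,p,.109)[:2].round(4).tolist(),onz(n,p,.053)[:2].round(4).tolist()) for p in b])
a=cv2.resize(T[195:305,140:340],None,fx=3.5,fy=3.5);cv2.imwrite("pics/"+sys.argv[1],a)
rel()
E
python3 m.py v3.png
```

```text
top 449.5 ((231.20590209960938, 252.176513671875), (16.97749137878418, 30.316951751708984), 14.03624439239502) [([219.0, 265.0], [0.4848, 0.1912], [0.4892, 0.2018]), ([227.0, 235.0], [0.542, 0.178], [0.5497, 0.1877]), ([243.0, 240.0], [0.5338, 0.146], [0.541, 0.1539]), ([236.0, 269.0], [0.4767, 0.1595], [0.4806, 0.1682])]
scene 1070.5 ((346.8437805175781, 352.52044677734375), (33.89052963256836, 33.92873764038086), 6.581944942474365) [([328.0, 367.0], [0.5455, 0.1993], [0.5427, 0.1844]), ([332.0, 334.0], [0.5321, 0.1465], [0.5284, 0.1278]), ([366.0, 338.0], [0.4799, 0.1595], [0.4723, 0.1418]), ([362.0, 371.0], [0.4949, 0.2117], [0.4885, 0.1978])]
t 9.52 p [0.4706 0.0085 0.2251] w 0.996 F [ 0.5  0.5 -0.4] q [-0.66  0.19  0.62  1.97 -0.13  1.01 -0.22]
```

View pics/v3.png

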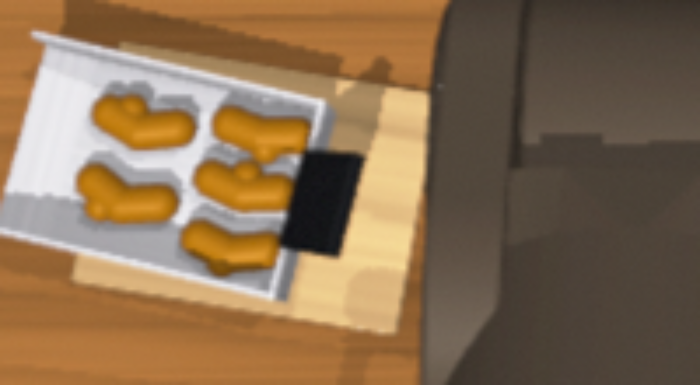

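Run:
```python
from h import *
a,b=onz("top",(233.7,223.6),.053),onz("top",(220,280.1),.053);d=a-b
print(a,b,np.linalg.norm(d),np.degrees(np.arctan2(d[0],-d[1])))
tx=np.array([-d[1],d[0]])/np.linalg.norm(d);print("O",(a+b)[:2]/2+.0765*tx)
psi=76.3;t=np.radians(psi);tx=np.array([np.cos(t),np.sin(t)]);O=np.array([.533,.262])
R=frame(psi-180,35,psi-180);g=np.array([*(O-.099*tx),.090]);tcp=g+.019*R[:,2]
print(g,tcp,R[:,2]);up=tcp-.11*R[:,2]
rel((up+[0,-.02,.1],R),(up,R),(tcp,R))
```

```text
[0.57425195 0.17360768 0.053     ] [0.45803889 0.19984927 0.053     ] 0.11913897584895028 77.2756765673843
O [0.53299534 0.26134972]
[0.50955302 0.16581664 0.09      ] [0.51213407 0.17640453 0.07443611] [ 0.13584478  0.55725768 -0.81915204]
t 9.52 p [0.4706 0.0085 0.2251] w 0.996 F [ 0.5  0.5 -0.4] q [-0.66  0.19  0.62  1.97 -0.13  1.01 -0.22]
[[0.479, 0.475, 1.51], [9.05, 0.46, -3.94]]
[[0.479, 0.475, 1.51], [10.98, -0.04, 6.06]]
[[0.479, 0.475, 1.51], [17.28, -0.09, 15.08]]
```

Emit:
drive_tool:
  commands:
    - [[0,0,0],[2,0,-4],1]
    - [[0,0,0.1],[4,0,-6],1]
    - [[0.16,0.16,0.5],[6,0.2,-6],1]
    - [[0.32,0.32,1.0],[8,0.4,-5],1]
    - [[0.479,0.475,1.51],[9,0.5,-4],1]
    - [[0.479,0.475,1.51],[9,0.5,-4],1]
    - [[0.479,0.475,1.51],[9,0.5,-4],1]
    - [[0.479,0.475,1.51],[9,0.5,-4],1]
    - [[0.479,0.475,1.51],[9,0.5,-4],1]
    - [[0.479,0.475,1.51],[9,0.5,-4],1]
    - [[0.479,0.475,1.51],[9,0.5,-4],1]
    - [[0.479,0.475,1.51],[9,0.5,-4],1]
    - [[0.479,0.475,1.51],[9,0.5,-4],1]
    - [[0.479,0.475,1.51],[9,0.5,-4],1]
    - [[0.479,0.475,1.51],[9,0.5,-4],1]
    - [[0.479,0.475,1.51],[9,0.5,-4],1]

```text
clock: 10.85
position: [0.4968, 0.0965, 0.2642]
ee_rot: [-2.515, 0.303, -0.092]
force: [-0.3, 0.5, -0.4]
width: 0.994
gripper_force: 0.0
```

```bash
cat >> h.py <<'E'
def grasp(O=(.533,.2615),psi=76.3,z=.008):
    t=np.radians(psi);tx=np.array([np.cos(t),np.sin(t)])
    R=frame(psi-180,35,psi-180);g=np.array([*(np.array(O)-.099*tx),z+.082]);return g+.019*R[:,2],R
E
python3 - <<'E'
from h import *
tcp,R=grasp();rel(*[(tcp-d*R[:,2],R) for d in (.11,.05,0)])
E
```

```text
t 10.85 p [0.4968 0.0965 0.2642] w 0.994 F [-0.3  0.5 -0.4] q [-0.53  0.23  0.8   2.04 -0.88  1.15 -1.09]
[[0.0, 0.002, -0.001], [-0.36, 4.27, 9.18]]
[[0.0, 0.002, -0.001], [-0.35, 4.27, 15.18]]
[[0.0, 0.002, -0.001], [-0.34, 4.26, 20.18]]
```

Emit:
drive_tool:
  commands:
    - [[0,0,0],[-0.2,3,3],1]
    - [[0,0,0],[-0.3,4.3,6],1]
    - [[0,0,0],[-0.35,4.3,9.2],1]
    - [[0,0,0],[-0.35,4.3,12],1]
    - [[0,0,0],[-0.35,4.3,14.5],1]
    - [[0,0,0],[-0.35,4.3,16.5],1]
    - [[0,0,0],[-0.35,4.3,18.5],1]
    - [[0,0,0],[-0.35,4.3,20.2],1]
    - [[0,0,0],[-0.35,4.3,20.2],1]
    - [[0,0,0],[-0.35,4.3,20.2],1]

```text
clock: 11.68
position: [0.5127, 0.1766, 0.0745]
ee_rot: [-2.515, 0.294, -0.091]
force: [-0.1, -1.0, 0.7]
width: 1.0
gripper_force: 0.0
```

Run:
```python
from h import *
tcp,R=grasp();rel((tcp,R))
S=cams.get_image("scene");T=cams.get_image("top")
a=cv2.resize(S[220:480,240:440],None,fx=2.3,fy=2.3);b=T[180:340,130:340]
o=np.zeros((600,800,3),np.uint8);o[:598,:460]=a;o[:240,480:795]=cv2.resize(b,None,fx=1.5,fy=1.5);cv2.imwrite("pics/v4.png",o)
```

```text
t 11.68 p [0.5127 0.1766 0.0745] w 1.0 F [-0.1 -1.   0.7] q [-0.33  0.53  0.38  2.19 -1.31  0.81 -0.69]
[[-0.001, 0.005, 0.005], [-0.04, 0.06, -0.04]]
```

View pics/v4.png

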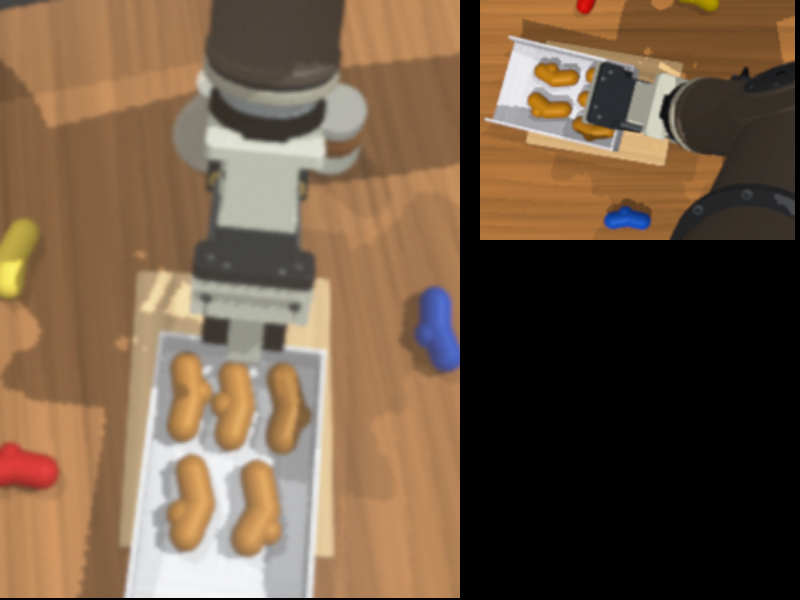

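The handle plate sits centred between the fingers (crop 245,335), and the flask and jar behind are undisturbed. Close.

Emit:
drive_tool:
  commands:
    - [[0,0,0],[0,0,0],-1]
    - [[0,0,0],[0,0,0],-1]
    - [[0,0,0],[0,0,0],-1]
    - [[0,0,0],[0,0,0],-1]
    - [[0,0,0],[0,0,0],-1]
    - [[0,0,0],[0,0,0],-1]
    - [[0,0,0],[0,0,0],-1]
    - [[0,0,0],[0,0,0],-1]
    - [[0,0,0],[0,0,0],-1]
    - [[0,0,0],[0,0,0],-1]
  newtons: 55

```text
clock: 12.62
position: [0.5129, 0.1749, 0.0745]
ee_rot: [-2.517, 0.299, -0.094]
force: [-0.2, 0.3, -0.3]
width: 0.323
gripper_force: 0.0
```

Run:
```python
from h import *
s=readout.observe();R=Ro.from_rotvec(s["ee_rot"]).as_matrix()
def pitch(R,deg,psi):  # nose up positive
    y=np.array([-np.sin(np.radians(psi)),np.cos(np.radians(psi)),0]);return Ro.from_rotvec(-y*np.radians(deg)).as_matrix()@R
R2=pitch(R,7,76.3);print(s["gripper_force"])
p=s["position"]
rel((p+[0,0,.02],R),(p+[0,0,.06],pitch(R,4,76.3)),(p+[0,0,.20],R2))
```

```text
0.0
t 12.62 p [0.5129 0.1749 0.0745] w 0.323 F [-0.2  0.3 -0.3] q [-0.33  0.53  0.38  2.2  -1.31  0.81 -0.69]
[[0.0, 0.0, 0.0], [-0.0, -1.15, -1.64]]
[[0.07, 0.0, -0.0], [-0.0, -3.44, -4.92]]
[[0.122, 0.0, -0.0], [-0.0, -11.45, -16.4]]
```

Emit:
drive_tool:
  commands:
    - [[0,0,0],[0,0,0],-1]
    - [[0,0,0],[0,0,0],-1]
    - [[0,0,0],[0,0,0],-1]
    - [[0,0,0],[0,0,0],-1]
    - [[0,0,0],[0,0,0],-1]
    - [[0,0,0],[0,0,0],-1]
    - [[0,0,0],[0,0,0],-1]

```text
clock: 13.2
position: [0.5129, 0.1749, 0.0745]
ee_rot: [-2.517, 0.299, -0.094]
force: [-0.2, -0.2, -1.1]
width: 0.109
gripper_force: 55.0
```

Emit:
drive_tool:
  commands:
    - [[0,0,0],[0,-0.6,-0.8],-1]
    - [[0,0,0],[0,-1.15,-1.64],-1]
    - [[0.03,0,0],[0,-2,-3],-1]
    - [[0.07,0,0],[0,-3.4,-4.9],-1]
    - [[0.1,0,0],[0,-5,-7.2],-1]
    - [[0.12,0,0],[0,-6.8,-9.8],-1]
    - [[0.12,0,0],[0,-8.8,-12.6],-1]
    - [[0.12,0,0],[0,-10.5,-15],-1]
    - [[0.12,0,0],[0,-11.4,-16.4],-1]
    - [[0.12,0,0],[0,-11.4,-16.4],-1]
    - [[0.12,0,0],[0,-11.4,-16.4],-1]

```text
clock: 14.12
position: [0.5125, 0.1744, 0.2742]
ee_rot: [-2.398, 0.283, -0.11]
force: [-0.4, 0.9, -4.1]
width: 0.106
gripper_force: 55.0
```

```bash
cat >> h.py <<'E'
# tray pose in the hand, from the grasp: R_tool(level) known -> grip point and tray axes
GR=None
def tool(lip,psi,pit):
    """tool pose for the tray lip at a world point, tray yaw psi deg, nose down pit deg"""
    t=np.radians(psi);y=np.array([-np.sin(t),np.cos(t),0]);x=np.array([np.cos(t),np.sin(t),0])
    Q=Ro.from_rotvec(y*np.radians(pit)).as_matrix()
    g=np.array(lip)+Q@(-.204*x+np.array([0,0,.071]))
    R=Q@frame(psi-180,35,psi-180);return g+.019*R[:,2],R
E
python3 - <<'E'
from h import *
M=np.array([.5377,-.231]);c=np.radians(95.6);tx=np.array([np.cos(c),np.sin(c)])
L=M-.03*tx
rel(*[tool([*(M-d*tx),z],ps,pt) for d,z,ps,pt in ((-.2,.25,86,-7),(-.05,.25,92,-7),(.03,.24,95.6,-7))])
E
```

```text
t 14.12 p [0.5125 0.1744 0.2742] w 0.106 F [-0.4  0.9 -4.1] q [-0.37  0.22  0.47  2.05 -1.    1.05 -1.11]
[[0.004, -0.111, -0.123], [8.64, 28.97, -26.87]]
[[0.004, -0.181, -0.2], [15.57, 39.21, -36.01]]
[[0.004, -0.223, -0.247], [19.38, 45.23, -40.06]]
```

Emit:
drive_tool:
  commands:
    - [[0,0,0],[0.2,0.5,-0.4],-1]
    - [[0,-0.01,-0.01],[0.7,1.6,-1.4],-1]
    - [[0,-0.015,-0.02],[1.4,3.2,-2.8],-1]
    - [[0,-0.025,-0.03],[2.1,5,-4.4],-1]
    - [[0,-0.035,-0.04],[2.9,6.8,-6],-1]
    - [[0,-0.04,-0.05],[3.7,8.6,-7.6],-1]
    - [[0,-0.05,-0.06],[4.5,10.4,-9.2],-1]
    - [[0,-0.06,-0.067],[5.2,12.2,-10.8],-1]
    - [[0,-0.07,-0.077],[6,14,-12.4],-1]
    - [[0,-0.078,-0.087],[6.8,15.8,-14],-1]
    - [[0,-0.087,-0.097],[7.6,17.6,-15.6],-1]
    - [[0,-0.096,-0.107],[8.4,19.4,-17.2],-1]
    - [[0,-0.105,-0.117],[9.1,21.2,-18.8],-1]
    - [[0,-0.114,-0.127],[9.9,23,-20.4],-1]
    - [[0,-0.123,-0.137],[10.7,24.8,-22],-1]
    - [[0,-0.131,-0.146],[11.4,26.6,-23.6],-1]
    - [[0,-0.14,-0.156],[12.1,28.3,-25.1],-1]
    - [[0,-0.147,-0.164],[12.7,29.6,-26.3],-1]
    - [[0,-0.15,-0.17],[13.1,30.4,-27],-1]
    - [[0,-0.153,-0.172],[13.2,30.8,-27.3],-1]

```text
clock: 15.78
position: [0.5441, -0.2589, 0.2694]
ee_rot: [-2.411, 0.011, -0.001]
force: [-0.3, 0.2, -4.2]
width: 0.105
gripper_force: 55.0
```

Run:
```python
from h import *
M=np.array([.5377,-.231]);c=np.radians(95.6);tx=np.array([np.cos(c),np.sin(c)])
rel(*[tool([*(M-d*tx),z],ps,pt) for d,z,ps,pt in ((.03,.24,95.6,-7),)])
T=cams.get_image("top");cv2.imwrite("pics/v5.png",T)
```

```text
t 15.78 p [ 0.5441 -0.2589  0.2694] w 0.105 F [-0.3  0.2 -4.2] q [ 0.36  0.72  0.59  1.33 -0.8   1.82 -0.58]
[[0.002, -0.069, -0.081], [1.75, 14.7, -13.45]]
```

View pics/v5.png

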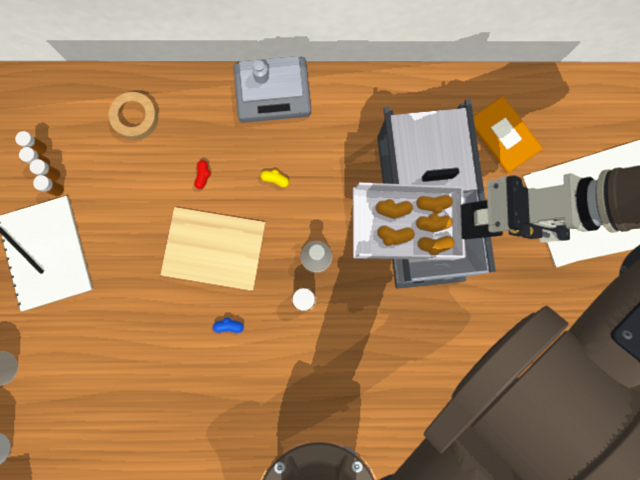

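Run:
```python
from h import *
M=np.array([.5377,-.231]);c=np.radians(95.6);tx=np.array([np.cos(c),np.sin(c)])
rel(*[tool([*(M-d*tx),z],ps,pt) for d,z,ps,pt in ((.03,.225,95.6,-2),)])
```

```text
t 15.83 p [ 0.544  -0.2588  0.2696] w 0.103 F [-0.9  0.  -3.9] q [ 0.36  0.72  0.59  1.33 -0.8   1.82 -0.58]
[[-0.085, -0.065, -0.084], [1.73, 14.32, -13.38]]
```

Emit:
drive_tool:
  commands:
    - [[-0.005,0,0],[0,0.4,-0.4],-1]
    - [[-0.01,0,0],[0.1,1.2,-1.1],-1]
    - [[-0.015,-0.01,-0.01],[0.3,2.2,-2.1],-1]
    - [[-0.02,-0.02,-0.02],[0.4,3.4,-3.2],-1]
    - [[-0.03,-0.02,-0.03],[0.6,4.7,-4.4],-1]
    - [[-0.035,-0.03,-0.035],[0.7,6,-5.6],-1]
    - [[-0.045,-0.035,-0.04],[0.9,7.3,-6.8],-1]
    - [[-0.05,-0.04,-0.05],[1,8.6,-8],-1]
    - [[-0.06,-0.045,-0.058],[1.2,9.9,-9.2],-1]
    - [[-0.065,-0.05,-0.065],[1.4,11.2,-10.4],-1]
    - [[-0.075,-0.055,-0.073],[1.5,12.4,-11.6],-1]
    - [[-0.08,-0.06,-0.08],[1.65,13.4,-12.5],-1]
    - [[-0.085,-0.065,-0.084],[1.7,14.1,-13.1],-1]
    - [[-0.085,-0.065,-0.084],[1.73,14.3,-13.4],-1]
    - [[-0.085,-0.065,-0.084],[1.73,14.3,-13.4],-1]

```text
clock: 17.08
position: [0.5594, -0.4518, 0.275]
ee_rot: [-2.496, -0.124, 0.035]
force: [-0.4, 0.9, -3.6]
width: 0.106
gripper_force: 55.0
```

Run:
```python
from h import *
M=np.array([.5377,-.231]);c=np.radians(95.6);tx=np.array([np.cos(c),np.sin(c)])
rel(*[tool([*(M-d*tx),z],ps,pt) for d,z,ps,pt in ((.03,.225,95.6,-2),(.04,.200,95.6,10),(.04,.195,95.6,25),(.04,.195,95.6,35),(.04,.195,95.6,45),(.04,.195,95.6,55))])
T=cams.get_image("top");S=cams.get_image("scene");cv2.imwrite("pics/t6.png",T);cv2.imwrite("pics/s6.png",S)
for n in C: print(n,proj(n,[*(M-.03*tx),.225]).round(0))
a=T[100:340,340:640];b=S[60:360,150:500]
o=np.zeros((400,660,3),np.uint8);o[:240,:300]=a;o[:300,305:655]=b;cv2.imwrite("pics/v6.png",o)
```

```text
t 17.08 p [ 0.5594 -0.4518  0.275 ] w 0.106 F [-0.4  0.9 -3.6] q [ 0.91  0.99 -0.4   0.62 -0.16  2.   -0.9 ]
[[0.003, -0.004, 0.003], [-0.0, 0.32, -0.08]]
[[-0.206, -0.004, 0.002], [0.01, -0.9, -0.97]]
[[-0.468, -0.005, 0.002], [0.02, -5.53, -2.34]]
[[-0.642, -0.005, 0.001], [0.03, -9.01, -2.78]]
[[-0.817, -0.005, 0.001], [0.04, -12.51, -2.6]]
[[-0.992, -0.005, 0.001], [0.05, -15.92, -1.83]]
scene [297.  95.]
top [471. 226.]
```

View pics/v6.png

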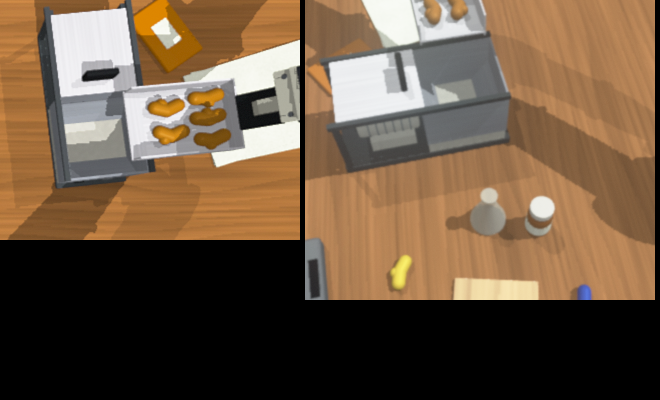

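Tray, still with five roots, has its nose over the near half of the mouth (crop nose edge 126,125). Now tip.

Emit:
drive_tool:
  commands:
    - [[-0.05,0,0],[-0.1,0,-0.3],-1]
    - [[-0.1,0,0],[-0.2,-0.2,-0.5],-1]
    - [[-0.15,0,0],[-0.3,-0.5,-0.75],-1]
    - [[-0.206,0,0],[-0.4,-0.9,-1],-1]
    - [[-0.26,0,0],[-0.4,-1.8,-1.3],-1]
    - [[-0.31,0,0],[-0.4,-2.7,-1.6],-1]
    - [[-0.36,0,0],[-0.4,-3.6,-1.9],-1]
    - [[-0.41,0,0],[-0.4,-4.5,-2.1],-1]
    - [[-0.468,0,0],[-0.4,-5.5,-2.3],-1]
    - [[-0.51,0,0],[-0.4,-6.4,-2.5],-1]
    - [[-0.56,0,0],[-0.4,-7.3,-2.6],-1]
    - [[-0.6,0,0],[-0.4,-8.1,-2.7],-1]
    - [[-0.642,0,0],[-0.4,-9,-2.8],-1]
    - [[-0.69,0,0],[-0.4,-9.9,-2.7],-1]
    - [[-0.73,0,0],[-0.4,-10.7,-2.7],-1]
    - [[-0.77,0,0],[-0.4,-11.6,-2.6],-1]
    - [[-0.817,0,0],[-0.4,-12.5,-2.6],-1]
    - [[-0.87,0,0],[-0.4,-13.6,-2.4],-1]
    - [[-0.93,0,0],[-0.4,-14.7,-2.1],-1]
    - [[-0.992,0,0],[-0.4,-15.9,-1.8],-1]

```text
clock: 18.85
position: [0.5421, -0.3348, 0.3854]
ee_rot: [2.789, 0.133, 0.031]
force: [0.0, -0.4, -2.9]
width: 0.105
gripper_force: 55.0
```

Run:
```python
from h import *
M=np.array([.5377,-.231]);c=np.radians(95.6);tx=np.array([np.cos(c),np.sin(c)])
rel(*[tool([*(M-d*tx),z],ps,pt) for d,z,ps,pt in ((.04,.195,95.6,55),(.03,.20,95.6,65))])
T=cams.get_image("top");S=cams.get_image("scene")
a=cv2.resize(T[100:340,340:560],None,fx=1.6,fy=1.6);b=cv2.resize(S[40:280,150:420],None,fx=1.6,fy=1.6)
o=np.zeros((400,800,3),np.uint8);o[:384,:352]=a;o[:384,360:792]=b;cv2.imwrite("pics/v7.png",o)
```

```text
t 18.85 p [ 0.5421 -0.3348  0.3854] w 0.105 F [ 0.  -0.4 -2.9] q [ 0.52  0.29 -0.31  1.47  0.43  1.31 -1.35]
[[0.0, -0.004, -0.003], [0.57, 0.13, 0.09]]
[[-0.174, -0.004, -0.003], [0.57, -3.54, -2.68]]
```

View pics/v7.png

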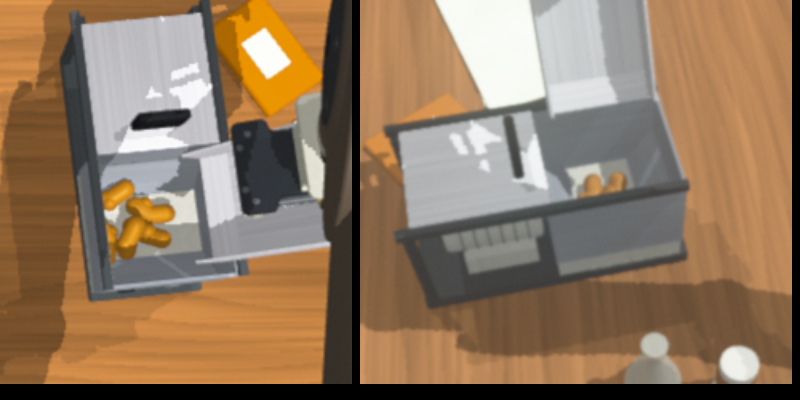

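All the roots are in the hopper (top crop cluster around 135,220) and the tray floor shows empty. Bring the tray back level and return.

```bash
cat >> h.py <<'E'
def lipfor(O,psi,z): # lip point for level tray with origin O (its underside at z)
    t=np.radians(psi);return [O[0]+.105*np.cos(t),O[1]+.105*np.sin(t),z+.011]
E
python3 - <<'E'
from h import *
M=np.array([.5377,-.231]);c=np.radians(95.6);tx=np.array([np.cos(c),np.sin(c)])
rel(tool([*(M-.04*tx),.22],95.6,40),tool([*(M-.0*tx),.27],95.6,15),tool([*(M+.1*tx),.30],93,0),tool([*(M+.2*tx),.30],88,0))
E
```

```text
t 18.95 p [ 0.5438 -0.3298  0.3859] w 0.105 F [ 1.2  1.8 -2.5] q [ 0.51  0.28 -0.32  1.47  0.43  1.31 -1.35]
[[0.26, -0.007, 0.005], [0.33, 5.04, 1.75]]
[[0.697, -0.006, 0.007], [0.3, 6.47, 3.66]]
[[0.958, 0.001, 0.054], [-0.53, -1.6, 2.65]]
[[0.957, 0.013, 0.144], [-2.14, -11.15, -0.82]]
```

Emit:
drive_tool:
  commands:
    - [[0,0,0],[0,0,0],-1]
    - [[0,0,0],[0,0,0],-1]
    - [[0.13,0,0],[0.2,2.5,0.9],-1]
    - [[0.26,0,0],[0.3,5,1.7],-1]
    - [[0.37,0,0],[0.3,5.4,2.2],-1]
    - [[0.48,0,0],[0.3,5.8,2.7],-1]
    - [[0.59,0,0],[0.3,6.1,3.2],-1]
    - [[0.7,0,0.01],[0.3,6.4,3.6],-1]
    - [[0.78,0,0.02],[0,4,3.4],-1]
    - [[0.86,0,0.04],[-0.2,1.5,3],-1]
    - [[0.958,0,0.054],[-0.5,-1.6,2.7],-1]
    - [[0.958,0.004,0.08],[-1,-4.7,1.5],-1]
    - [[0.957,0.01,0.11],[-1.6,-8,0.3],-1]
    - [[0.957,0.013,0.144],[-2.1,-11.1,-0.8],-1]
    - [[0.957,0.013,0.144],[-2.1,-11.1,-0.8],-1]
    - [[0.957,0.013,0.144],[-2.1,-11.1,-0.8],-1]

```text
clock: 20.28
position: [0.5114, -0.2307, 0.3549]
ee_rot: [-2.532, 0.052, -0.016]
force: [0.4, -0.6, -2.2]
width: 0.107
gripper_force: 55.0
```

Run:
```python
from h import *
O=(.532,.2575)
rel(tool(lipfor((.54,.1),80,.2),80,0),tool(lipfor(O,76.3,.16),76.3,0),tool(lipfor(O,76.3,.04),76.3,0))
S=cams.get_image("top");c=cv2.resize(S[100:340,300:560],None,fx=2.3,fy=2.3);cv2.imwrite("pics/v8.png",c)
```

```text
t 20.28 p [ 0.5114 -0.2307  0.3549] w 0.107 F [ 0.4 -0.6 -2.2] q [ 0.9   0.51 -0.43  1.33 -0.34  1.62 -1.09]
[[0.001, 0.077, 0.109], [0.33, -14.96, 21.24]]
[[0.001, 0.114, 0.162], [-1.67, -25.62, 33.57]]
[[0.001, 0.114, 0.162], [-1.66, -18.75, 43.41]]
```

View pics/v8.png

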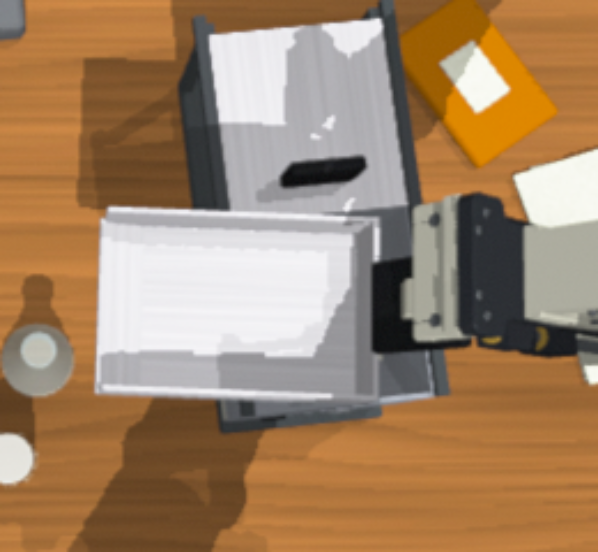

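The tray is empty and level. Carry it over the board.

Emit:
drive_tool:
  commands:
    - [[0,0.02,0.03],[0.1,-3,4],-1]
    - [[0,0.03,0.05],[0.2,-5,7.5],-1]
    - [[0,0.045,0.06],[0.3,-7.5,11],-1]
    - [[0,0.06,0.08],[0.3,-10,14.5],-1]
    - [[0,0.07,0.1],[0.3,-12.5,18],-1]
    - [[0,0.077,0.11],[0.3,-15,21.2],-1]
    - [[0,0.085,0.12],[-0.1,-17.4,24],-1]
    - [[0,0.095,0.135],[-0.6,-20,27],-1]
    - [[0,0.105,0.15],[-1.1,-22.8,30.3],-1]
    - [[0,0.114,0.162],[-1.67,-25.6,33.6],-1]
    - [[0,0.114,0.162],[-1.67,-25.6,33.6],-1]
    - [[0,0.114,0.162],[-1.67,-24.2,35.5],-1]
    - [[0,0.114,0.162],[-1.67,-22.9,37.5],-1]
    - [[0,0.114,0.162],[-1.67,-21.5,39.5],-1]
    - [[0,0.114,0.162],[-1.67,-20.1,41.5],-1]
    - [[0,0.114,0.162],[-1.67,-18.8,43.4],-1]
    - [[0,0.114,0.162],[-1.67,-18.8,43.4],-1]
    - [[0,0.114,0.162],[-1.67,-18.8,43.4],-1]

```text
clock: 21.83
position: [0.513, 0.1711, 0.1057]
ee_rot: [-2.515, 0.305, -0.093]
force: [-0.0, -0.1, -2.5]
width: 0.109
gripper_force: 55.0
```

Run:
```python
from h import *
O=(.532,.2575)
rel(*[tool(lipfor(O,76.3,z),76.3,0) for z in (.04,.012,.008)])
T=cams.get_image("top");S=cams.get_image("scene")
a=cv2.resize(T[180:320,130:340],None,fx=1.8,fy=1.8);b=cv2.resize(S[240:480,260:430],None,fx=2.3,fy=2.3)
o=np.zeros((560,800,3),np.uint8);o[:252,:378]=a;o[:552,390:781]=b;cv2.imwrite("pics/v9.png",o)
```

```text
t 21.83 p [0.513  0.1711 0.1057] w 0.109 F [-0.  -0.1 -2.5] q [ 0.46  0.53 -0.66  2.11 -0.62  0.46 -1.36]
[[0.0, 0.001, -0.003], [-0.21, -0.07, -0.04]]
[[0.0, 0.001, -0.003], [-0.2, 1.53, 2.26]]
[[0.0, 0.001, -0.003], [-0.2, 1.76, 2.59]]
```

View pics/v9.png

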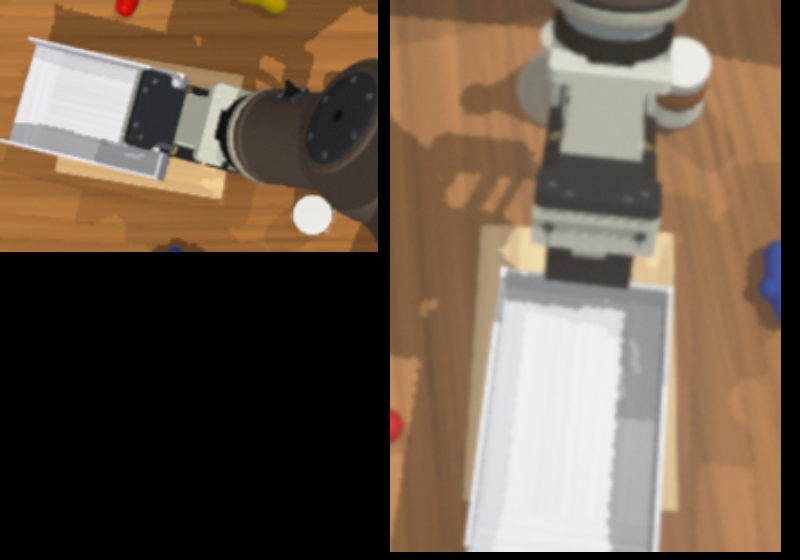

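Emit:
drive_tool:
  commands:
    - [[0,0,0],[-0.1,0.5,0.7],-1]
    - [[0,0,0],[-0.2,1,1.5],-1]
    - [[0,0,0],[-0.2,1.35,2],-1]
    - [[0,0,0],[-0.2,1.55,2.26],-1]
    - [[0,0,0],[-0.2,1.67,2.43],-1]
    - [[0,0,0],[-0.2,1.76,2.59],-1]
    - [[0,0,0],[-0.2,1.76,2.59],-1]
    - [[0,0,0],[-0.2,1.76,2.59],-1]

```text
clock: 22.6
position: [0.5103, 0.1731, 0.0752]
ee_rot: [-2.517, 0.301, -0.095]
force: [0.6, 0.7, -1.3]
width: 0.107
gripper_force: 55.0
```

Emit:
drive_tool:
  commands:
    - [[0,0,0],[0,0.06,0.08],-1]
    - [[0,0,0],[0,0.09,0.12],-1]
    - [[0,0,0],[0,0.09,0.12],-1]

```text
clock: 22.85
position: [0.5106, 0.173, 0.0743]
ee_rot: [-2.516, 0.301, -0.096]
force: [-1.3, -4.1, 6.7]
width: 0.107
gripper_force: 55.0
```

Seated. Open and back out along the plate.

Emit:
drive_tool:
  commands:
    - [[0,0,0],[0,0,0],-0.7]
    - [[0,0,0],[0,0,0],-0.4]
    - [[0,0,0],[0,0,0],0]
    - [[0,0,0],[0,0,0],0]
    - [[0,0,0],[0,0,0],0]
    - [[0,0,0],[0,0,0],0]
    - [[0,0,0],[0,0,0],0]
    - [[0,0,0],[0,0,-1],0]
    - [[0,0,0],[0,0,-3],0]
    - [[0,0,0],[0,0,-6],0]
    - [[0,0,0],[0,0,-9],0]
    - [[0,0,0],[0,0,-12],0]
    - [[0,0,0],[0,-4,-16],0]
    - [[0,0,0],[0,-8,-20],0]
    - [[0,0,0],[0,-8,-24],0]
    - [[0,0,0],[0,-8,-24],0]

```text
clock: 24.18
position: [0.4937, 0.1036, 0.3206]
ee_rot: [-2.518, 0.298, -0.101]
force: [1.1, -0.2, -1.0]
width: 0.498
gripper_force: 0.0
```

Run:
```python
from h import *
rel()
T=cams.get_image("top");S=cams.get_image("scene")
c,r=blob(T,(370,80,495,240),white);print("cover",[onz("top",p,.166)[:2].round(3).tolist() for p in cv2.boxPoints(r)])
a=cv2.resize(T[100:330,130:510],None,fx=2.1,fy=2.1);cv2.imwrite("pics/v10.png",a[:600,:800])
```

```text
t 24.18 p [0.4937 0.1036 0.3206] w 0.498 F [ 1.1 -0.2 -1. ] q [ 0.65  0.19 -0.62  1.89 -0.57  1.04 -1.48]
cover [[0.763, -0.146], [0.777, -0.285], [0.62, -0.293], [0.606, -0.157]]
```

View pics/v10.png

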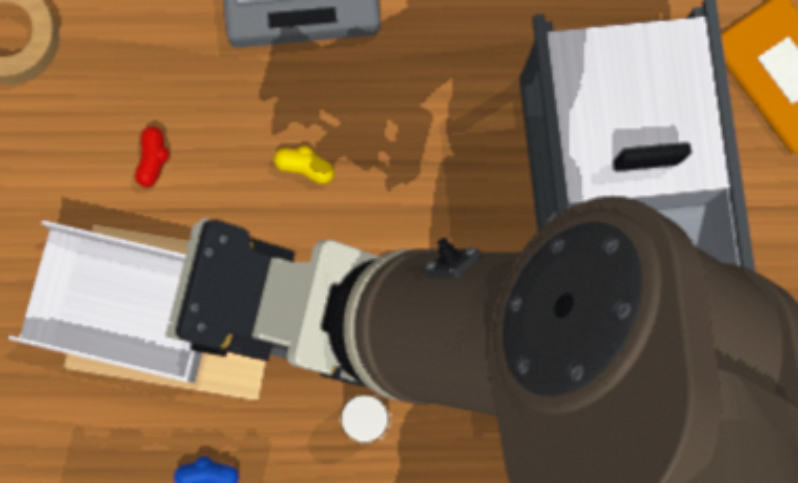

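Run:
```python
from h import *
R=Ro.from_rotvec(readout.observe()["ee_rot"]).as_matrix()
rel(([.38,.0,.36],R))
```

```text
t 24.28 p [0.495  0.1024 0.3202] w 0.5 F [-0.2  0.1 -0.3] q [ 0.65  0.19 -0.62  1.89 -0.57  1.04 -1.48]
[[0.0, 0.0, 0.0], [-8.71, 8.08, -10.57]]
```

Emit:
drive_tool:
  commands:
    - [[0,0,0],[-2,2,-3],0]
    - [[0,0,0],[-4,4,-6],0]
    - [[0,0,0],[-6,6,-8.5],0]
    - [[0,0,0],[-8.7,8,-10.5],0]
    - [[0,0,0],[-8.7,8,-10.5],0]
    - [[0,0,0],[-8.7,8,-10.5],0]

```text
clock: 24.78
position: [0.3781, 0.0004, 0.3559]
ee_rot: [-2.517, 0.306, -0.096]
force: [0.4, -0.2, -1.0]
width: 0.496
gripper_force: 0.0
```

Run:
```python
from h import *
rel()
T=cams.get_image("top");S=cams.get_image("scene");cv2.imwrite("pics/tf.png",T);cv2.imwrite("pics/sf.png",S)
lg=lambda i:(abs(i[...,2]-i[...,0])<40)&(i.min(2)>110)
for n,I,roi,f,z in (("top",T,(195,215,262,290),dark,.107),("scene",S,(318,318,378,390),dark,.107),("scene",S,(280,340,400,479),lg,.053),("top",T,(130,190,240,300),lg,.053),("scene",S,(370,255,402,282),white,.085),("top",T,(290,285,320,315),white,.085)):
    try:c,r=blob(I,roi,f)
    except Exception: print("none");continue
    print(n,cv2.contourArea(c),np.round(r[0]),[onz(n,p,z)[:2].round(4).tolist() for p in cv2.boxPoints(r)])
# orange roots near hopper
h=cv2.cvtColor(T,cv2.COLOR_BGR2HSV);m=cv2.inRange(h,(8,170,70),(18,255,255));m2=np.zeros_like(m);m2[180:290,395:490]=m[180:290,395:490]
k=cv2.connectedComponentsWithStats(m2)
for i in range(1,k[0]):
    if k[2][i,4]>15: print("root blob",k[2][i],k[3][i].round(),onz("top",k[3][i],.09).round(3))
M=[.5377,-.231];a=np.radians(5.6);A=np.array([[np.cos(a),-np.sin(a)],[np.sin(a),np.cos(a)]])
print([proj("top",[*(M+A@np.array(q)),.16]).round().tolist() for q in ((-.076,-.071),(.076,-.071),(.076,.071),(-.076,.071))])
```

```text
t 24.78 p [0.3781 0.0004 0.3559] w 0.496 F [ 0.4 -0.2 -1. ] q [ 0.92  0.02 -0.49  1.97 -0.61  1.34 -1.19]
top 444.5 [232. 253.] [[0.4824, 0.1893], [0.5402, 0.1759], [0.5321, 0.1443], [0.4744, 0.1579]]
scene 828.0 [349. 351.] [[0.5414, 0.1967], [0.5298, 0.1453], [0.4777, 0.1567], [0.4909, 0.2076]]
scene 8508.5 [340. 422.] [[0.6143, 0.3428], [0.5835, 0.1688], [0.4499, 0.1948], [0.4942, 0.3652]]
top 4732.0 [185. 243.] [[0.4973, 0.3759], [0.6166, 0.3519], [0.5711, 0.167], [0.4528, 0.1934]]
scene 173.0 [390. 271.] [[0.4366, 0.0351], [0.3996, 0.0166], [0.3919, 0.0394], [0.4286, 0.0574]]
top 79.0 [296. 298.] [[0.4362, 0.0502], [0.4361, 0.0364], [0.4029, 0.0365], [0.403, 0.0502]]
root blob [484 184   6   7  18] [486. 187.] [ 0.641 -0.34   0.09 ]
root blob [ 404  215   46   47 1015] [425. 238.] [ 0.537 -0.213  0.09 ]
root blob [466 282  12   3  19] [472. 283.] [ 0.447 -0.302  0.09 ]
root blob [438 284  11   6  18] [443. 286.] [ 0.442 -0.245  0.09 ]
root blob [449 284   8   6  16] [453. 287.] [ 0.44  -0.266  0.09 ]
[[487.0, 270.0], [476.0, 189.0], [400.0, 197.0], [411.0, 278.0]]
```

```bash
python3 -c "
from cell import job
print(job.sign_off())"
```

```text
the job is handed in; nothing more can be done
None
```

The job is handed in at 24.8 s (no verdict was returned): the cover is at its open stop, the roots are in the hopper (seen as one pile, so not counted singly), the empty tray is released on the board about 37 mm from its centre, and the flask and jar were left untouched.

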